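# Lock the seed dryer on over a basket

### The job

Take the steel basket by its green handle and put it down fully on the round drying plate in front of the dryer's nozzle, without dropping or tipping it. Then, with the basket let go, switch the dryer on so that it stays on by itself: squeeze its yellow trigger fully, press the red lock-on button beside it right in while the trigger is squeezed, and ease the trigger out onto the catch. Leave the other things on the bench where they stand.

Things in the scene. Friction and masses are not known exactly. Their poses are not given: they have to be found in the camera images.
- basket: Loose round steel basket, 108 mm across, rim 24 mm high, about 0.3 kg, with a closed glass dish inside (16 mm high). Rigid green handle bar across it along its x: 110 mm long, 12 wide (y), 10 high, middle 67 mm above the foot, open below. Foot 100 mm across. Origin: centre of the underside, z up. In one of three places on the left; jar and beaker stand in the others.
- handle (a point): Middle of the basket's green handle bar, 67 mm above the basket's underside; axes as the basket's (x along the bar).
- plate (a point): Centre of the top of the round steel drying plate, 144 mm across, top 18 mm above the bench, a fixed part of the dryer stand. Axes: x level, the way the nozzle points; y level to its left; z up. In this frame the nozzle's lower end (17 mm radius) is at x = -95, 117 mm up, and the dryer slopes up from there towards -x.
- dryer: Fixed stand of the dryer: grey base 285 x 155 x 12 mm with the drying plate on it; a 12 mm steel rod, up to 227 mm above the bench, holds the dryer by a clamp on its +y side. Origin: on the bench below the nozzle's lower end; axes as plate, whose centre is 95 mm ahead in x.
- grip (a point): Point on the axis of the fixed dryer's black grip. The dryer leans 35 degrees from upright, nozzle low and ahead. Axes: z along the dryer, up to its free upper end (35 mm away; the nozzle's end is 165 mm the other way); x square to that, out of the face with the trigger (ahead and up); y level, towards the button's housing. The frame for all the numbers below (mm).
- gun: The dryer itself, fixed; origin at the nozzle's end, axes as grip. In grip's frame: black grip x -15 to 15, y -24 to 24, z -45 to 35; below z = -37 the blue barrel, 27 mm radius; blue button housing x -10 to 42, y 24 to 44, z -22 to 22. The back (x = -15) is bare. Grip, trigger and button are slippery (friction about 0.25).
- trigger (a joint): Travel of the yellow paddle trigger (m): 0 out, 0.016 fully squeezed, along -x of grip; spring 6 N (out) to 12 N (in). From about 0.011 on the lock-on button can go in. With the button in, the eased trigger comes back only to about 0.007, where the catch holds it (on). Squeezing again lets the button out and frees it.
- paddle (a point): Middle of the paddle's outer face (moves with it): x = 35 out, 19 fully squeezed. Paddle: y -22 to 12, z -27 to 25, 4 thick. Grip and trigger measure 50 mm over both, 34 squeezed (x -15 to 19). The dryer does not yield: fingers that close evenly should be centred at about x = 0 to 1, so that the trigger goes home before the other finger meets the back.
- lock (a joint): Travel of the red lock-on button (m): 0 out, 0.009 fully in, along +y of grip into its housing; spring 2 N to start, about 3 N fully in. Blocked at about 0.001 unless the trigger is squeezed past 0.011. It stays in once the trigger has eased onto the catch; let go before that, it springs out.
- lock_face (a point): Centre of the red button's face (18 mm across), facing -y of grip: at x = 30, z = 0, y = 13 out, y = 22 in (2 mm proud of the housing). The finger on the squeezed paddle lies beside it (from x = 19 up): squeeze with that finger's side clear of the button (y below 13), then slide in +y along the paddle to push the button in with the finger's side.
- jar: Loose amber jar with a white cap, 68 mm across, 85 mm high; origin under its centre. Bystander.
- beaker: Loose clear beaker, 72 mm across, 88 mm high; origin under its centre. Bystander.
- petri: Loose closed petri dish, 90 mm across, 17 mm high, beyond the dryer stand; origin under its centre. Bystander.
- spatula: Loose lab spatula, 170 mm long, lying along its x beyond the dryer stand. Bystander.
- wash_bottle: Loose white bottle with a red cap, 60 mm across, 150 mm high, right of the dryer stand; origin under its centre. Bystander.
- packet: Loose paper packet, 120 x 80 x 14 mm, lying near the robot on the left; origin under its centre. Bystander.
Things that resemble listed ones, but are neither listed nor needed, are in the scene too. Of the things that look like the basket, the middle-sized one is meant.

How it is judged (in metres and radians):
On the way, in this order (a step that is already met when the one before it is completed fails the run):
1. the basket stands fully on the drying plate, let go (horizontal distance between basket and plate below 0.021 m and z of basket in the frame of plate between -0.004 and 0.005 m and angle between basket's own z axis and vertical below 0.08 rad and linear speed of basket below 0.03 m/s and contact force between the fingers and basket below 0.1 N), for 0.2 s.
2. the trigger is squeezed past its catch (value of joint trigger above 0.0115 m), for 0.05 s.
3. the lock-on button is pressed in while the trigger is squeezed (value of joint lock above 0.0065 m and value of joint trigger above 0.0108 m), for 0.05 s.
At the end, for the whole second after the job is handed in: The basket stands upright and still with its whole foot on the drying plate (centre within 21 mm of the plate's), let go, and the dryer holds itself on: the lock-on button stays in (over 6.5 mm) and the trigger, eased out, rests on its catch (between 4.5 and 10.6 mm of its travel) (horizontal distance between basket and plate below 0.021 m and z of basket in the frame of plate between -0.004 and 0.005 m and angle between basket's own z axis and vertical below 0.08 rad and linear speed of basket below 0.03 m/s and value of joint trigger between 0.0045 and 0.0106 m and value of joint lock above 0.0065 m); the robot touches nothing.
It fails at once if the basket is dropped (falls freely faster than 0.5 m/s, about 13 mm) (linear speed of basket above 0.5 m/s and contact force between the fingers and basket below 0.1 N).
It fails at once if the basket is tipped more than 0.6 rad (angle between basket's own z axis and vertical above 0.6 rad).
It fails at once if one of the other things on the bench is moved more than 30 mm (distance of any of jar, beaker, petri, spatula, wash_bottle, packet from where it was at the start of the episode above 0.03 m).
It also fails if it takes over 58 s, if anything falls off the work surface, if the arm or the gripper's body presses on something with over 40 N, if the wrist force passes 120 N, or if a joint passes its speed limit or range.

### The arm

A 7-joint arm with a two-finger parallel gripper is mounted at the origin on the work surface. World frame = base frame: x ahead of the robot, y to its left, z up, the work surface at z = 0. Lengths are in mm, angles in rad, forces in N, time in s.
With the tool pointing down it reaches from about 425 to 1025 mm from the base axis. Payload 9.4 kg.
Tool frame: the origin (TCP) lies midway between the tips of the shut fingers; the grasp point (between the pads) lies manip.tcp_to_grasp behind it (manip.tcp_to_grasp is the distance from the TCP to the grasp point, in mm); z points along the fingers, y is the line along which they close (so a half turn about z gives the same grasp; the last joint's range is limited). The gripper opens to 93 mm and grips with 3 to 60 N. Pads are 15 mm wide; open, the fingers measure 128 mm over their backs; the gripper's body (75 mm by 188 mm) begins 65 mm behind the grasp point.
Start: joints at [-1.213, 0.599, -0.003, 1.599, 0.002, 0.943, -0.08], TCP at [305.395, 657.539, 218.618] pointing down, gripper open.
Joint ranges: [-2.57, 2.57], [-0.35, 1.97], [-1.29, 1.29], [0.11, 2.56], [-1.05, 4.19], [0.11, 1.86], [-2.63, 2.63]. Speed limits (rad/s): [2.22, 2.22, 3.01, 3.01, 3.14, 3.14, 3.14].

### API

Orientations are given as a unit quaternion [x, y, z, w].
In Python, from cell import manip gives the robot as it stands.
- The arm moves only by the tool servo_tool, never from a script. Its argument "moves" is a list that holds one entry, the list of rows, each a list of 5 numbers: the shift along the tool's x, y, z as a fraction of full scale, then the turn about the tool's z as a fraction of full scale, then the opening, from 0 (shut) to 1 (fully open). In form: [[[dx, dy, dz, yaw, fingers], ...]]. A call has 1 to 10 rows; each row is the pose to reach, as a shift and turn from the pose commanded when the call began, along the tool's axes at that moment, turning the shorter way round; what a row does not reach only later rows make up. Full scale, the value 1, is 200 mm for a shift and pi rad for a turn. A row lasts 1/8 s, in which the tool goes at most 62.5 mm and 10.7 degrees, less where a joint would pass 70% of its speed; a pose out of reach is approached as far as the arm can. A call with a number of a shift or a turn outside -1 to 1 is refused whole. A call with a gripper value outside its range is refused whole. The fingers move at their own pace and stop on an object; "newtons" is the grip in N (left out, the last holds). Time passes only in rows, so rows that repeat a pose let the fingers close. It gives the time, the measured TCP pose, the force, the opening and the grip force at its end, in the units of the state.
- manip.get_obs(): the state, without advancing time (a new reading comes with each control period).
- manip.camera(name): name is "scene" or "side" or "wrist"; returns (picture, depth): 480x640x3 uint8, red, green, blue; 480x640 float32, mm along the optical axis (not along the pixel's ray), 0 where there is no reading.
- manip.camera_model(name): a dict with "K" (3x3 intrinsics, pixels), "k1" (the pictures are not rectified: a ray, as slopes to the right and down, at radius r is drawn at 1 + k1 r^2 times it, then the intrinsics apply), "T" (4x4, takes a point from camera to world coordinates). Camera axes: x right, y up, looking along -z (the intrinsics and any distortion apply to the point x, -y, -z); pixel columns grow to the right and rows downward; lengths in mm; the calibration is good to about 2 mm. A picture is of the moment at which its call begins: read the wrist's pose just before it. camera_model takes no time and is no camera call; for the wrist camera it gives the pose at the moment of the call.
- manip.close_job(): hands the job in; it is judged then, once.
The state is a dict: "time_s": time; "joints": joint angles; "dq": joint speeds; "effort": joint torques, N m; "eef_pos": TCP position; "eef_rot": TCP orientation; "force": force on the tool from outside, world axes, zero at the start; "ft_torque": the same for the moment, N m; "finger_gap": finger opening in mm; "grasp_force": force on a finger pad.
Only numpy, scipy, OpenCV 4.12 (cv2) and the standard library are available. Lean on these libraries where they do the work, as an engineer would, in place of code of your own. Each camera call takes 0.05 s, during which the arm holds its last target. There are 200 camera calls.

## Working session

There is one attempt and no reset: what is moved stays moved. The work goes in short steps, Python scripts to look and compute and a tool call to move; the robot and the scene stay as the last step left them, time stands still between calls to the robot, and variables do not carry over. Pictures are saved under pics/ and viewed, at most 10 in all, crops included, and the job is handed in when it is done.

Besides the shell and the picture viewer there is one more tool, called after ">>>" as name(argument=value, ...), one argument or row to a line, values as JSON. servo_tool: Moves the arm, as the interface text tells. Shift numbers are shares of 200 mm and turn numbers shares of pi rad, none past 1 either way. Its arguments: {"type":"object","properties":{"moves":{"type":"array"},"newtons":{"type":"number"}},"required":["moves"]}

```bash
ls; mkdir -p pics; cat > h.py <<'E'
import numpy as np, cv2
from scipy.spatial.transform import Rotation as R
from cell import manip
def shot(n):
    m=manip.camera_model(n); p,d=manip.camera(n); return p,d,m
def w(m,d,u,v,r=2):
    K=np.array(m["K"]); z=d[v-r:v+r+1,u-r:u+r+1]; z=np.median(z[z>0])
    x=(u-K[0,2])/K[0,0]; y=(v-K[1,2])/K[1,1]
    D=np.array([m["k1"],0,0,0.])
    q=cv2.undistortPoints(np.array([[[u,v]]],float),K,D)[0,0]
    return (np.array(m["T"])@[q[0]*z,-q[1]*z,-z,1])[:3]
def cloud(m,d):
    K=np.array(m["K"]); v,u=np.mgrid[0:480,0:640]
    q=cv2.undistortPoints(np.stack([u,v],-1).reshape(-1,1,2).astype(float),K,np.array([m["k1"],0,0,0.]))[:,0]
    z=d.reshape(-1); P=np.c_[q[:,0]*z,-q[:,1]*z,-z,np.ones(len(z))]@np.array(m["T"]).T
    P=P[:,:3]; P[z<=0]=np.nan; return P.reshape(480,640,3)
E
python3 - <<'E'
from h import *
for n in ("scene","side"):
    p,d,m=shot(n); cv2.imwrite(f"pics/{n}0.png",p[...,::-1]); np.savez(f"{n}0.npz",p=p,d=d,P=cloud(m,d)); print(n,np.round(m["T"],2).tolist(),m["k1"])
o=manip.get_obs(); print({k:np.round(v,3) for k,v in o.items()}, manip.tcp_to_grasp)
E
```

```text
pics
scene [[-0.32, -0.76, 0.57, 1150.44], [0.95, -0.27, 0.19, 238.69], [0.01, 0.6, 0.8, 1114.05], [0.0, 0.0, 0.0, 1.0]] -0.017926498904554652
side [[0.94, 0.24, -0.25, 122.56], [-0.35, 0.65, -0.67, -915.94], [0.0, 0.72, 0.7, 1164.38], [0.0, 0.0, 0.0, 1.0]] -0.145566488743281
{'time_s': np.float64(0.1), 'joints': array([-1.213,  0.6  , -0.003,  1.6  ,  0.002,  0.943, -0.08 ]), 'dq': array([ 0.001, -0.001, -0.001, -0.001, -0.001,  0.   ,  0.001]), 'effort': array([ 5.0000e-03, -7.6656e+01,  1.5020e+00, -2.5294e+01, -5.2000e-02,
        1.4000e-02,  0.0000e+00]), 'eef_pos': array([305.229, 657.144, 217.822]), 'eef_rot': array([ 0.216,  0.976, -0.001, -0.   ]), 'force': array([ 0.1  , -0.645,  1.03 ]), 'ft_torque': array([-0.036,  0.024, -0.026]), 'grasp_force': np.float64(0.0), 'finger_gap': np.float64(92.866)} 18.8
```

View pics/scene0.png

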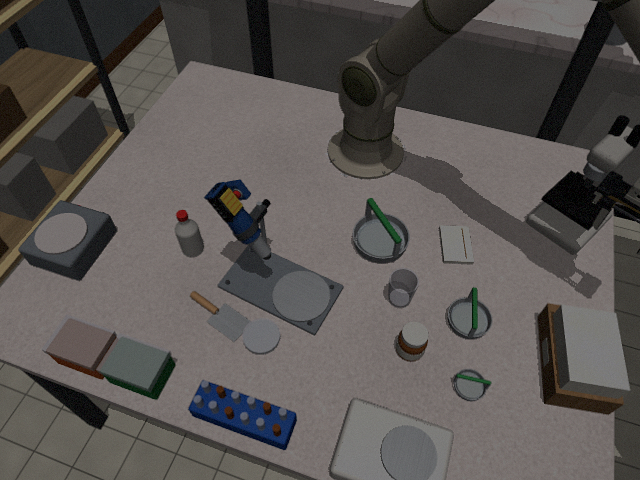

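View pics/side0.png

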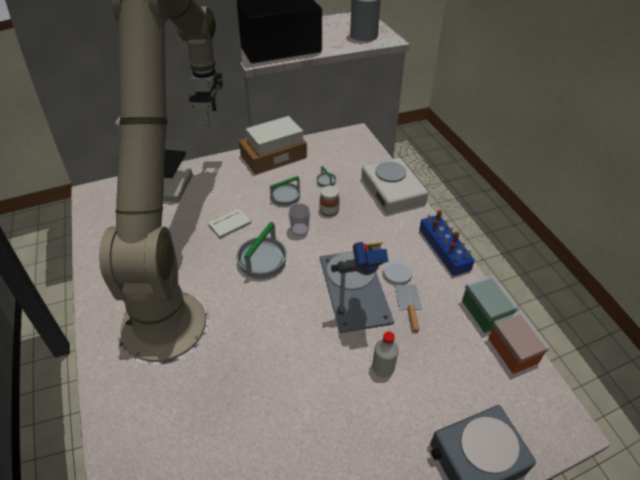

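The scene picture shows three basket-like things, with bases at about (381,237) large, (470,318) middle and (470,386) small. The middle one at (470,318) should be the 108 mm basket. The plate is at about (301,295), with the dryer's nozzle at (268,255). I'll measure these and confirm the basket in a crop.

```bash
cat > m.py <<'E'
from h import *
S=np.load("scene0.npz"); P=S["P"]; p=S["p"].astype(int)
g=(p[...,1]>1.5*p[...,0])&(p[...,1]>1.3*p[...,2])&(p[...,1]>60)
n,l,st,c=cv2.connectedComponentsWithStats(g.astype(np.uint8))
for i in range(1,n):
    if st[i,4]<40: continue
    Q=P[l==i]; Q=Q[np.isfinite(Q[:,2])]
    a=Q.mean(0); u,s,v=np.linalg.svd((Q-a)[:,:2],full_matrices=False); t=(Q-a)[:,:2]@v[0]
    zt=np.median(Q[:,2]); mid=a[:2]+v[0]*(t.max()+t.min())/2
    print("green",c[i].round(),st[i,4],"mid",mid.round(1),"z",np.percentile(Q[:,2],[5,50,95]).round(1),"len",np.ptp(t).round(1),"ang",np.degrees(np.arctan2(v[0,1],v[0,0])).round(1))
def circ(u0,u1,v0,v1,z0,z1,name):
    Q=P[v0:v1,u0:u1].reshape(-1,3); Q=Q[(Q[:,2]>z0)&(Q[:,2]<z1)]
    (x,y),r=cv2.minEnclosingCircle(Q[:,:2].astype(np.float32)); print(name,round(x,1),round(y,1),"r",round(r,1),"medz",np.median(Q[:,2]).round(1),len(Q))
for nm,(u,v) in {"large":(381,237),"mid":(470,318),"small":(470,386)}.items(): circ(u-38,u+38,v-30,v+30,14,30,nm)
circ(272,332,268,323,15.5,30,"plate")
for nm,u,v in (("bench",520,330),("plate c",301,295),("nozzle end",267,258),("bottle cap",183,215),("jar",415,331),("beaker",403,278)): print(nm,P[v,u].round(1))
Q=P[250:330,215:345].reshape(-1,3); Q=Q[(Q[:,2]>8)&(Q[:,2]<15)]; print("base rect",cv2.minAreaRect(Q[:,:2].astype(np.float32)))
E
python3 m.py
python3 - <<'E'
import cv2,numpy as np
p=cv2.imread("pics/scene0.png")
a=cv2.resize(p[260:410,420:520],(400,600),interpolation=3);b=cv2.resize(p[170:320,200:300],(400,600),interpolation=3)
cv2.imwrite("pics/crop0.png",np.hstack([a,b]))
E
```

```text
green [384. 220.] 251 mid [328.  136.7] z [ 98.4 102.2 105.3] len 156.2 ang 44.3
green [475. 308.] 161 mid [490.7 403.1] z [67.8 70.9 74.7] len 108.0 ang 8.9
green [473. 379.] 97 mid [654.5 431. ] z [45.1 49.1 52. ] len 72.2 ang 95.4
large 327.4 136.5 r 78.6 medz 22.3 1488
mid 489.0 402.9 r 56.1 medz 16.9 861
small 652.9 432.0 r 37.4 medz 15.7 153
plate 571.3 -12.6 r 90.1 medz 17.9 1864
bench [473.  528.8   1.7]
plate c [565.7  -4.6  19.9]
nozzle end [ 489.7 -127.7   18.3]
bottle cap [ 517.3 -329.1  147.1]
jar [603.1 283.2  84.1]
beaker [454.5 224.7  52.2]
base rect ((584.7937622070312, -72.58430480957031), (285.1516418457031, 223.1331787109375), 80.69244384765625)
```

View pics/crop0.png

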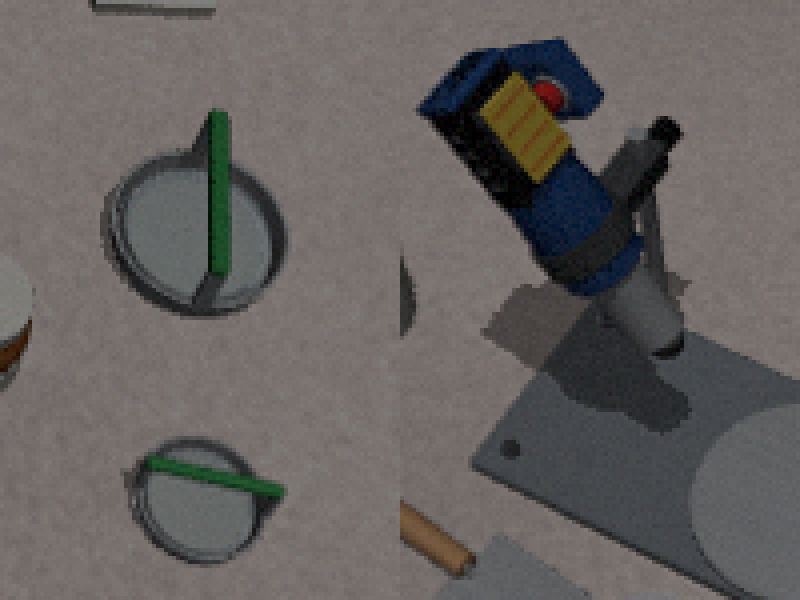

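The crop confirms the middle basket. Its bar is 108 mm long and tops out at 71 mm, and its rim is 112 mm across, against 157 and 75 mm for the other two. The bar is at crop (218,190). On the dryer, the yellow paddle is at crop (528,128) and the red button at (550,97). Next come the plate and dryer frames.

```bash
cat > m2.py <<'E'
from h import *
def ray(m,u,v,z):
    q=cv2.undistortPoints(np.array([[[u,v]]],float),np.array(m["K"]),np.array([m["k1"],0,0,0.]))[0,0]
    T=np.array(m["T"]); d=T[:3,:3]@[q[0],-q[1],-1]; o=T[:3,3]; return o+d*(z-o[2])/d[2]
m=manip.camera_model("scene")
A,B,C=[ray(m,*c,12)[:2] for c in ((218,286),(315,333.5),(343,290))]
print("corners",A.round(),B.round(),C.round(),"len",np.linalg.norm(B-A).round(1),np.linalg.norm(C-B).round(1))
ex=(B-A)/np.linalg.norm(B-A); print("dir long",np.degrees(np.arctan2(ex[1],ex[0])),"short",np.degrees(np.arctan2(*(C-B)[::-1])))
for n in ("scene","side"):
    S=np.load(n+"0.npz"); P=S["P"]; p=S["p"].astype(int); r,g,b=p[...,0],p[...,1],p[...,2]
    near=np.hypot(P[...,0]-560,P[...,1]+120)<220
    for nm,k in (("yellow",(r>90)&(g>70)&(b<0.55*g)&(P[...,2]>200)),("red",(r>90)&(g<0.5*r)&(b<0.5*r)&(P[...,2]>200))):
        k=k&near; Q=P[k]
        if len(Q)>5:
            c=np.median(Q,0); print(n,nm,len(Q),c.round(1))
            if nm=="yellow":
                u,s,v=np.linalg.svd(Q-Q.mean(0)); print(" mean",Q.mean(0).round(1)," normal",v[2].round(3))
    # plate: edge-fit ellipse via bright mask at z 14..24
    e=(P[...,2]>14)&(P[...,2]<24)&near&(abs(r-b)<25)
    br=(r+g+b)/3; 
    mk=(e&(br>95)).astype(np.uint8); mk=cv2.morphologyEx(mk,cv2.MORPH_OPEN,np.ones((3,3)))
    k,l,st,ce=cv2.connectedComponentsWithStats(mk); i=1+st[1:,4].argmax()
    cn=max(cv2.findContours((l==i).astype(np.uint8),0,1)[0],key=cv2.contourArea)
    mm=manip.camera_model(n); W=np.array([ray(mm,*q[0],18)[:2] for q in cn])
    (x,y),a=cv2.minEnclosingCircle(W.astype(np.float32)); print(n,"plate",x,y,a,st[i],br[300 if n=="scene" else 270, 301 if n=="scene" else 350])
    G=P[near&(P[...,2]>120)]; print(n,"dryer pts",len(G)," z max",np.nanmax(G[:,2]))
E
python3 m2.py
```

```text
corners [ 606. -214.] [649.  62.] [513.  89.] len 279.2 139.1
dir long 81.09589027364495 short 168.75397373457798
scene yellow 229 [ 543.  -165.9  289.1]
 mean [ 542.9 -166.6  289.8]  normal [0.138 0.81  0.57 ]
scene red 18 [ 519.8 -164.4  293.8]
scene plate 569.9017944335938 -2.6379451751708984 67.91017150878906 [274 279  55  42 935] 95.33333333333333
scene dryer pts 2649  z max 312.6107397470345
side yellow 19 [ 537.9 -182.1  306.8]
 mean [ 538.9 -181.8  307.1]  normal [-0.124 -0.89  -0.44 ]
side red 17 [ 519.1 -169.7  292.2]
side plate 692.197509765625 -53.91353988647461 43.725528717041016 [384 260  25  20 233] 38.0
side dryer pts 1237  z max 312.71117769716625
```

>>> servo_tool(
  moves=[
    [[-0.69,-0.38,0,-0.188,1],[-0.69,-0.38,0,-0.188,1],[-0.69,-0.38,0,-0.188,1],[-0.69,-0.38,0,-0.188,1],[-0.69,-0.38,0,-0.188,1]],
  ],
  newtons=30,
)

```text
time_s: 0.72
eef_pos: [398.0, 531.0, 218.5]
eef_rot: [-0.077, 0.997, 0.0, -0.0]
force: [-0.3, 1.1, -0.2]
finger_gap: 93.2
grasp_force: 0.0
```

```bash
cat > go.py <<'E'
from h import *
def go(x,y,z,ang,tool=None):
    "fractions to bring the TCP to world x,y,z with tool x at world angle ang (deg)"
    o=manip.get_obs(); r=R.from_quat(o["eef_rot"]); M=r.as_matrix()
    d=M.T@(np.array([x,y,z])-o["eef_pos"]); a=np.degrees(np.arctan2(M[1,0],M[0,0]))
    t=-((ang-a+180)%360-180)/180
    print("t",o["time_s"].round(2),"pos",o["eef_pos"].round(1),"ang",a.round(2),"q7",o["joints"][6].round(2),"F",o["force"].round(1),"gap",o["finger_gap"].round(1),"-> ",(d/200).round(4),"yaw",round(t,4),"tilt",M[:,2].round(3))
if __name__=="__main__":
    import sys; go(*map(float,sys.argv[1:]))
E
python3 go.py 490.5 403 190 188.9
```

```text
Traceback (most recent call last):
  File "go.py", line 9, in <module>
    import sys; go(*map(float,sys.argv[1:]))
                ~~^^^^^^^^^^^^^^^^^^^^^^^^^^
  File "go.py", line 7, in go
    print("t",o["time_s"].round(2),"pos",o["eef_pos"].round(1),"ang",a.round(2),"q7",o["joints"][6].round(2),"F",o["force"].round(1),"gap",o["finger_gap"].round(1),"-> ",(d/200).round(4),"yaw",round(t,4),"tilt",M[:,2].round(3))
              ^^^^^^^^^^^^^^^^^
AttributeError: 'float' object has no attribute 'round'
```

```bash
sed -i 's/o\["time_s"\].round(2)/round(float(o["time_s"]),2)/; s/o\["finger_gap"\].round(1)/round(float(o["finger_gap"]),1)/' go.py; python3 go.py 490.5 403 190 188.9
```

```text
t 0.72 pos [398.  531.  218.5] ang -171.15 q7 0.61 F [-0.3  1.1 -0.2] gap 93.2 ->  [-0.3585 -0.7038  0.1419] yaw -0.0003 tilt [-0.001  0.    -1.   ]
```

>>> servo_tool(
  moves=[
    [[-0.358,-0.704,0.14,0,1],[-0.358,-0.704,0.14,0,1],[-0.358,-0.704,0.14,0,1],[-0.358,-0.704,0.14,0,1]],
  ],
)

```text
time_s: 1.23
eef_pos: [492.2, 400.9, 189.9]
eef_rot: [-0.076, 0.997, -0.001, -0.0]
force: [-0.1, 0.3, -0.1]
finger_gap: 93.1
grasp_force: 0.0
```

```bash
cat > m3.py <<'E'
from h import *
p,d,m=shot("wrist"); cv2.imwrite("pics/wrist1.png",p[...,::-1]); P=cloud(m,d); p=p.astype(int)
g=((p[...,1]>1.4*p[...,0])&(p[...,1]>1.3*p[...,2])&(p[...,1]>50)).astype(np.uint8)
n,l,st,c=cv2.connectedComponentsWithStats(g)
for i in range(1,n):
    if st[i,4]<300: continue
    Q=P[l==i]; Q=Q[np.isfinite(Q[:,2])]; Q=Q[Q[:,2]>np.median(Q[:,2])-6]
    r=cv2.minAreaRect(Q[:,:2].astype(np.float32)); print(c[i].round(),st[i,4],np.array(r[0]).round(1),np.array(r[1]).round(1),round(r[2],1),np.median(Q[:,2]).round(1))
E
python3 m3.py; python3 go.py 490.5 403 50 188.9
```

```text
[22. 31.] 1496 [370.5 177. ] [40.6 16.5] 45.1 101.9
[325. 231.] 1506 [489.7 402.1] [108.5  10.6] 9.1 71.4
t 1.27 pos [490.8 403.1 190.3] ang -171.16 q7 0.83 F [0.1 1.3 0.9] gap 93.0 ->  [ 1.300e-03 -2.000e-04  7.015e-01] yaw -0.0003 tilt [-0.001  0.    -1.   ]
```

View pics/wrist1.png

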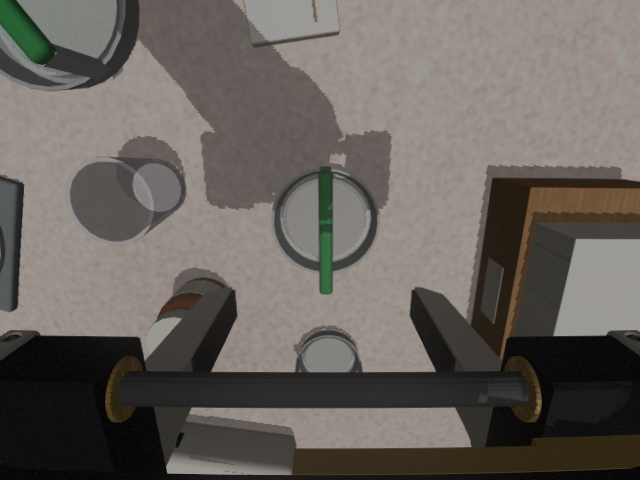

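The bar is at (325,231), straight along the picture and centred between the finger tips at (235,300) and (412,300). Measured centre is (490,402.5) with its top at 71 mm, as expected. Before going down I'll check the hand's clearance against the brown box and the jar.

```bash
python3 - <<'E'
from h import *
P=np.load("scene0.npz")["P"].reshape(-1,3)
a=np.radians(188.9); t=np.array([np.cos(a),np.sin(a)]); s=np.array([np.cos(a-np.pi/2),np.sin(a-np.pi/2)])
D=P[:,:2]-[490.4,402.6]; u=D@t; v=D@s
k=(abs(u)<50)&(abs(v)<110)&(P[:,2]>76); print("body zone",k.sum(), P[k].max(0) if k.any() else "")
k=(abs(u)<20)&(abs(v)<75)&(abs(v)>25)&(P[:,2]>40); print("finger zone",k.sum())
E
python3 go.py 490.4 402.6 49 188.9
```

```text
body zone 1 [467.02996958 396.54181507  76.98115418]
finger zone 0
t 1.27 pos [490.8 403.1 190.3] ang -171.16 q7 0.83 F [0.1 1.3 0.9] gap 93.0 ->  [ 0.0021 -0.0021  0.7065] yaw -0.0003 tilt [-0.001  0.    -1.   ]
```

Clear on both counts, so I'll go down and close.

>>> servo_tool(
  moves=[
    [[0.002,-0.002,0.3,0,1],[0.002,-0.002,0.5,0,1],[0.002,-0.002,0.62,0,1],[0.002,-0.002,0.7,0,1],[0.002,-0.002,0.705,0,1],[0.002,-0.002,0.705,0,0.5],[0.002,-0.002,0.705,0,0.2],[0.002,-0.002,0.705,0,0],[0.002,-0.002,0.705,0,0],[0.002,-0.002,0.705,0,0]],
  ],
  newtons=40,
)

```text
time_s: 2.52
eef_pos: [490.9, 402.0, 49.8]
eef_rot: [-0.078, 0.997, 0.0, 0.0]
force: [0.9, -0.0, 0.3]
finger_gap: 47.4
grasp_force: 0.0
```

>>> servo_tool(
  moves=[
    [[0,0,0,0,0],[0,0,0,0,0],[0,0,0,0,0],[0,0,0,0,0],[0,0,0,0,0],[0,0,0,0,0],[0,0,0,0,0]],
  ],
  newtons=40,
)

```text
time_s: 3.4
eef_pos: [490.7, 402.0, 49.5]
eef_rot: [-0.078, 0.997, -0.0, -0.0]
force: [0.4, 0.3, -1.6]
finger_gap: 11.6
grasp_force: 40.0
```

>>> servo_tool(
  moves=[
    [[0,0,-0.03,0,0],[0,0,-0.1,0,0],[0,0,-0.25,0,0],[0,0,-0.45,0,0],[0,0,-0.65,0,0],[0,0,-0.7,0,0],[0,0,-0.7,0,0]],
  ],
)

```text
time_s: 4.28
eef_pos: [490.9, 401.9, 190.2]
eef_rot: [-0.078, 0.997, 0.0, 0.0]
force: [0.0, 0.4, -1.7]
finger_gap: 11.3
grasp_force: 40.0
```

```bash
cat > m4.py <<'E'
from h import *
from scipy.optimize import least_squares
def proj(m,W):
    T=np.linalg.inv(np.array(m["T"])); c=W@T[:3,:3].T+T[:3,3]; x=c[:,0]/-c[:,2]; y=-c[:,1]/-c[:,2]; r2=x*x+y*y; K=np.array(m["K"])
    return np.c_[K[0,0]*x*(1+m["k1"]*r2)+K[0,2],K[1,1]*y*(1+m["k1"]*r2)+K[1,2]].astype(np.float32)
m=manip.camera_model("scene"); p=np.load("scene0.npz")["p"].astype(np.float32).mean(2); p=cv2.GaussianBlur(p,(3,3),0)
th=np.radians(np.arange(0,360,3))
def samp(c,r,z): 
    q=proj(m,np.c_[c[0]+r*np.cos(th),c[1]+r*np.sin(th),np.full(len(th),z)]); return cv2.remap(p,q[:,0].copy(),q[:,1].copy(),1)[:,0]
best=max(((np.clip(samp((x,y),69,18)-samp((x,y),76,18),-5,30).mean(),x,y) for x in np.arange(555,590,1.) for y in np.arange(-20,15,1.)))
print("plate",best)
# base outline fit: 285x155, z=12
def rect(c,a,L,Wd):
    e=np.array([np.cos(a),np.sin(a)]); f=np.array([-e[1],e[0]]); s=np.linspace(-.95,.95,60)
    b=[c+e*L/2*k+f*Wd/2*s[:,None] for k in (1,)]+[c+f*Wd/2*k+e*L/2*s[:,None] for k in (-1,)]+[c+f*Wd/2*k+e*L/2*s[s>0][:,None] for k in (1,)]
    q=np.vstack(b); q=proj(m,np.c_[q,np.full(len(q),12.)]); return cv2.remap(p,q[:,0].copy(),q[:,1].copy(),1)[:,0]
bb=(-9,)
for a in np.radians(np.arange(77,85,.5)):
  e=np.array([np.cos(a),np.sin(a)])
  for x in np.arange(560,600,2.):
    for y in np.arange(-95,-50,2.):
      c=np.array([x,y]); s=np.clip(rect(c,a,293,163)-rect(c,a,277,147),-10,60).mean()
      if s>bb[0]: bb=(s,np.degrees(a),x,y)
print("base",bb); a=np.radians(bb[1]); e=np.array([np.cos(a),np.sin(a)]); d=np.array(best[1:])-bb[2:]; print("plate in base",d@e,d@[-e[1],e[0]])
E
python3 m4.py; python3 go.py 565 150 190 135
```

```text
plate (np.float32(21.639074), np.float64(564.0), np.float64(-6.0))
base (np.float32(33.159256), np.float64(82.5), np.float64(560.0), np.float64(-65.0))
plate in base 59.01735158993502 3.7352658954878097
t 4.28 pos [490.9 401.9 190.2] ang -171.08 q7 0.83 F [ 0.   0.4 -1.7] gap 11.3 ->  [-1.708e-01 -1.302e+00  5.000e-04] yaw 0.2996 tilt [ 0.001  0.001 -1.   ]
```

>>> servo_tool(
  moves=[
    [[-0.02,-0.1,0,0.03,0],[-0.05,-0.28,0,0.08,0],[-0.08,-0.46,0,0.13,0],[-0.11,-0.64,0,0.18,0],[-0.14,-0.8,0,0.23,0],[-0.16,-0.9,0,0.27,0],[-0.17,-0.95,0,0.3,0],[-0.17,-0.95,0,0.3,0]],
  ],
)

```text
time_s: 5.28
eef_pos: [553.3, 218.5, 188.1]
eef_rot: [0.384, 0.924, -0.001, -0.001]
force: [0.3, -0.4, -2.4]
finger_gap: 11.6
grasp_force: 40.0
```

```bash
python3 go.py 564 50 190 80.7;python3 go.py 564 -6 190 80.7
```

```text
t 5.28 pos [553.3 218.5 188.1] ang 134.89 q7 0.38 F [ 0.3 -0.4 -2.4] gap 11.6 ->  [-0.6344 -0.5568 -0.008 ] yaw 0.3011 tilt [-0.002 -0.002 -1.   ]
t 5.28 pos [553.3 218.5 188.1] ang 134.89 q7 0.38 F [ 0.3 -0.4 -2.4] gap 11.6 ->  [-0.8328 -0.7544 -0.0075] yaw 0.3011 tilt [-0.002 -0.002 -1.   ]
```

>>> servo_tool(
  moves=[
    [[-0.08,-0.08,0,0.03,0],[-0.22,-0.2,0,0.08,0],[-0.38,-0.34,0,0.13,0],[-0.54,-0.49,0,0.18,0],[-0.68,-0.62,0,0.23,0],[-0.78,-0.71,0,0.27,0],[-0.83,-0.755,0,0.3,0],[-0.83,-0.755,0,0.3,0],[-0.83,-0.755,0,0.3,0]],
  ],
)

```text
time_s: 6.4
eef_pos: [564.0, -3.2, 189.1]
eef_rot: [0.759, 0.651, -0.0, -0.0]
force: [-0.6, 0.7, -2.6]
finger_gap: 11.5
grasp_force: 40.0
```

```bash
python3 - <<'E'
from h import *
for n in ("scene","side"):
    p,d,m=shot(n); cv2.imwrite(f"pics/{n}1.png",p[...,::-1]); np.savez(f"{n}1.npz",p=p,d=d,P=cloud(m,d))
a=cv2.resize(cv2.imread("pics/scene1.png")[170:370,180:380],(400,400)); b=cv2.resize(cv2.imread("pics/side1.png")[180:380,250:450],(400,400))
cv2.imwrite("pics/c1.png",np.hstack([a,b]))
E
python3 go.py 564 -6 70 80.7
```

```text
t 6.5 pos [564.1  -3.3 189.4] ang 81.13 q7 0.01 F [-0.1  0.2 -1.6] gap 11.7 ->  [-0.0136  0.0018  0.5968] yaw 0.0024 tilt [-0.  0. -1.]
```

View pics/c1.png

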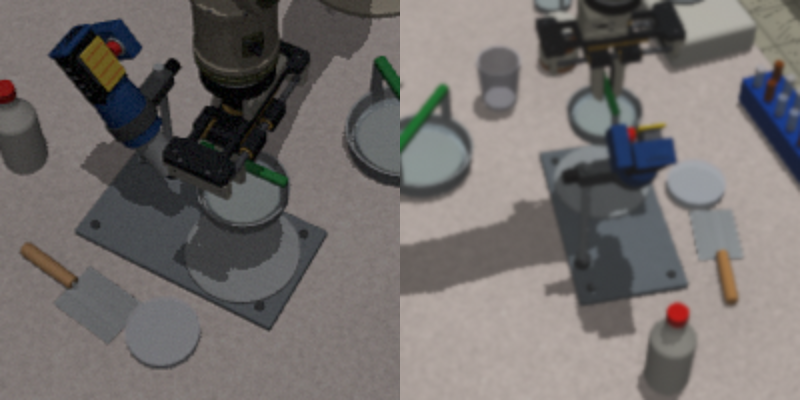

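The left crop (scene) shows the basket held level above the plate at (240,190), with the nozzle clear of the hand. The right crop (side) shows the basket at (603,110) behind the dryer. I'll lower it gently.

>>> servo_tool(
  moves=[
    [[-0.014,0.002,0.1,0,0],[-0.014,0.002,0.25,0,0],[-0.014,0.002,0.4,0,0],[-0.014,0.002,0.5,0,0],[-0.014,0.002,0.56,0,0],[-0.014,0.002,0.585,0,0],[-0.014,0.002,0.597,0,0],[-0.014,0.002,0.603,0,0],[-0.014,0.002,0.606,0,0],[-0.014,0.002,0.606,0,0]],
  ],
)

```text
time_s: 7.75
eef_pos: [564.3, -7.3, 68.7]
eef_rot: [0.761, 0.649, 0.0, 0.0]
force: [-0.2, 0.5, -1.8]
finger_gap: 11.7
grasp_force: 40.0
```

```bash
python3 go.py 564 -6 67.5 80.7
```

```text
t 7.75 pos [564.3  -7.3  68.7] ang 80.93 q7 0.1 F [-0.2  0.5 -1.8] gap 11.7 ->  [ 0.0063 -0.0026  0.006 ] yaw 0.0013 tilt [ 0.  0. -1.]
```

>>> servo_tool(
  moves=[
    [[0.005,0,0.003,0,0],[0.005,0,0.006,0,0],[0.005,0,0.008,0,0],[0.005,0,0.008,0,0]],
  ],
)

```text
time_s: 8.25
eef_pos: [564.5, -6.2, 67.4]
eef_rot: [0.761, 0.649, 0.0, 0.0]
force: [-1.7, 1.5, 6.5]
finger_gap: 11.6
grasp_force: 40.0
```

Contact: the plate carries the basket. Opening now, then rising.

>>> servo_tool(
  moves=[
    [[0,0,-0.003,0,0.15],[0,0,-0.003,0,0.3],[0,0,-0.003,0,0.5],[0,0,-0.003,0,0.5],[0,0,-0.003,0,0.5],[0,0,-0.1,0,0.5],[0,0,-0.35,0,0.5],[0,0,-0.65,0,0.5],[0,0,-0.95,0,0.5]],
  ],
)

```text
time_s: 9.38
eef_pos: [563.9, -6.4, 258.6]
eef_rot: [0.761, 0.649, -0.0, -0.0]
force: [0.7, 0.9, -0.5]
finger_gap: 46.4
grasp_force: 0.0
```

```bash
python3 - <<'E'
from h import *
p,d,m=shot("wrist"); cv2.imwrite("pics/wrist2.png",p[...,::-1]); np.savez("wrist2.npz",p=p,d=d,P=cloud(m,d))
E
python3 go.py 564 -6 280 80.7
```

```text
t 9.43 pos [567.1  -7.3 265.9] ang 80.85 q7 -0.03 F [ 2.5 -0.8  4.3] gap 46.5 ->  [ 0.0039 -0.0156 -0.0704] yaw 0.0008 tilt [ 0.009  0.001 -1.   ]
```

View pics/wrist2.png

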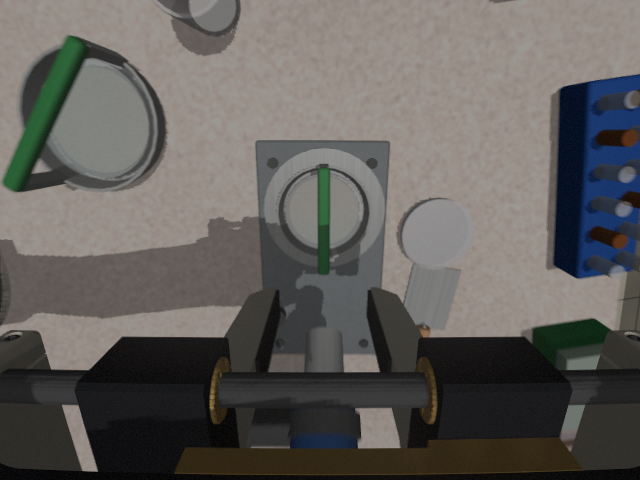

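The wrist picture shows the basket let go and standing centred on the plate: its foot is at about (323,210) and the plate centre at (325,210). The nozzle is at (323,345), below it in the picture. Next I'll rise and turn the hand a quarter, then look at the dryer from above.

>>> servo_tool(
  moves=[
    [[0,0,-0.2,0.05,1],[0,0,-0.4,0.1,1],[0,0,-0.65,0.16,1],[-0.1,0,-0.65,0.22,1],[-0.25,0,-0.65,0.28,1],[-0.4,0,-0.65,0.34,1],[-0.6,0,-0.65,0.4,1],[-0.75,0,-0.65,0.46,1],[-0.8,0,-0.65,0.5,1],[-0.8,0,-0.65,0.5,1]],
  ],
)

```text
time_s: 10.68
eef_pos: [538.7, -165.1, 386.7]
eef_rot: [0.997, -0.079, -0.0, 0.0]
force: [0.6, -0.0, 0.4]
finger_gap: 92.9
grasp_force: 0.0
```

```bash
sleep 0; python3 - <<'E'
from h import *
manip.camera("wrist")
p,d,m=shot("wrist"); cv2.imwrite("pics/wrist3.png",p[...,::-1]); np.savez("wrist3.npz",p=p,d=d,P=cloud(m,d))
E
python3 go.py 543 -165 395 -9.3
```

```text
t 10.78 pos [ 539.2 -163.7  386.6] ang -8.86 q7 -1.2 F [-0.3  0.6 -0.2] gap 93.2 ->  [ 0.0199  0.0037 -0.0419] yaw 0.0024 tilt [-0.  0. -1.]
```

View pics/wrist3.png

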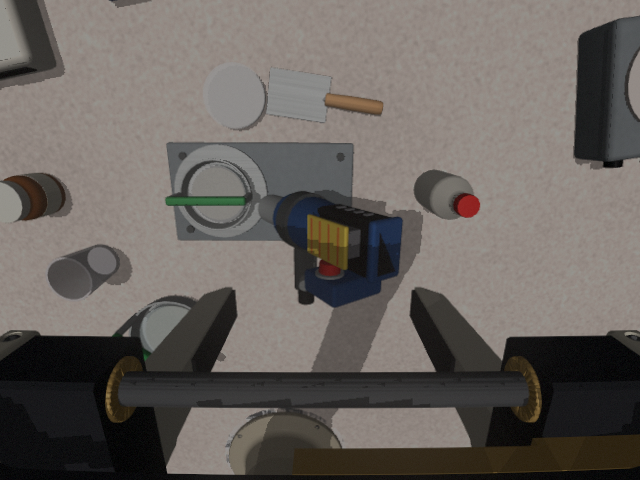

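The wrist picture shows the yellow paddle at (328,242), the red button at (330,270), the blue housing at (345,288) and the grip's upper end at (385,245). The base edges look square to the picture. I'll check the predicted grip frame against these points.

```bash
cat > m5.py <<'E'
from h import *
c,s=np.cos(np.radians(35)),np.sin(np.radians(35))
G=np.array([533.4,-193.,270.2])
S=np.load("wrist3.npz"); P=S["P"]; p=S["p"].astype(int); r,g,b=p[...,0],p[...,1],p[...,2]
near=np.hypot(P[...,0]-540,P[...,1]+170)<150
Y=near&(r>80)&(g>65)&(b<0.6*g)&(P[...,2]>220); Rd=near&(r>80)&(g<0.5*r)&(b<0.5*r)&(P[...,2]>220)
Q=P[Y]; v=np.linalg.svd(Q-Q.mean(0),full_matrices=False)[2]; n=v[2]*np.sign(v[2][2]); print("n",n.round(3),"az",np.degrees(np.arctan2(n[1],n[0])),"elev",np.degrees(np.arcsin(n[2])),"inplane",v[0].round(3))
for az in (80.7,82.):
    e=np.array([np.cos(np.radians(az)),np.sin(np.radians(az)),0]); f=np.array([-e[1],e[0],0]); u=np.array([0,0,1.])
    M=np.stack([c*e+s*u,f,-s*e+c*u])
    for nm,k in (("yellow",Y),("red",Rd)):
        L=(P[k]-G)@M.T; print(az,nm,k.sum(),"2/50/98%",np.nanpercentile(L,[3,50,97],axis=0).round(1).tolist())
    k=near&(P[...,2]>200); L=(P[k]-G)@M.T; print("  all pts max z",np.nanpercentile(L[:,2],[95,98,99.5]).round(1)," y",np.nanpercentile(L[:,1][L[:,2]>-20],[1,99]).round(1))
E
python3 m5.py
```

```text
n [-0.978  0.189  0.092] az 169.0318782371665 elev 5.279371414825144 inplane [-0.08   0.069 -0.994]
80.7 yellow 1296 2/50/98% [[32.6, -34.7, -23.2], [35.1, -17.1, 13.4], [190.0, 5.4, 191.6]]
80.7 red 115 2/50/98% [[30.0, 12.6, 3.2], [34.8, 16.1, 7.0], [37.9, 19.8, 8.9]]
  all pts max z [201.9 205.1 207.9]  y [-38.1  31.3]
82.0 yellow 1296 2/50/98% [[32.4, -35.4, -23.0], [34.8, -17.6, 13.5], [189.5, 4.7, 192.0]]
82.0 red 115 2/50/98% [[30.3, 12.0, 2.9], [35.1, 15.6, 6.8], [38.1, 19.3, 8.7]]
  all pts max z [202.3 205.4 208.2]  y [-39.4  31.2]
```

```bash
sed -i 's/^near=.*/near=(np.hypot(P[...,0]-540,P[...,1]+170)<150)\&(P[...,2]<330)/' m5.py; python3 m5.py
```

```text
n [0.13  0.795 0.592] az 80.7265863600076 elev 36.32762679852283 inplane [-0.078 -0.587  0.806]
80.7 yellow 996 2/50/98% [[32.5, -23.1, -23.5], [34.9, -14.0, 4.0], [35.8, 5.9, 25.0]]
80.7 red 115 2/50/98% [[30.0, 12.6, 3.2], [34.8, 16.1, 7.0], [37.9, 19.8, 8.9]]
  all pts max z [34.8 35.1 35.5]  y [-26.3  40.4]
82.0 yellow 996 2/50/98% [[32.4, -23.8, -23.3], [34.6, -14.6, 4.2], [35.6, 5.2, 25.1]]
82.0 red 115 2/50/98% [[30.3, 12.0, 2.9], [35.1, 15.6, 6.8], [38.1, 19.3, 8.7]]
  all pts max z [34.8 35.2 35.6]  y [-26.   40.2]
```

The frame agrees: az 80.7°, face at x = 35, end at z = 35, and y about 2 mm off, which I've corrected. I'll bring the open front finger ahead of the paddle.

```bash
cat > gp.py <<'E'
from go import *
import sys
def tgt(x,y,z,gap=93):
    G=np.array([535.4,-193.3,270.2]); c,s=np.cos(np.radians(35)),np.sin(np.radians(35)); a=np.radians(80.7)
    e=np.array([np.cos(a),np.sin(a),0]); f=np.array([-e[1],e[0],0]); h=x*c-z*s-gap/2; return G+h*e+y*f+[0,0,x*s+z*c]
x,y,z=map(float,sys.argv[1:4]); T=tgt(x,y,z); print(T.round(1)); go(*T,-9.3)
E
python3 gp.py 57 -8 -5
```

```text
[ 543.8 -191.6  298.8]
t 10.78 pos [ 539.2 -163.7  386.6] ang -8.86 q7 -1.2 F [-0.3  0.6 -0.2] gap 93.2 ->  [0.0444 0.1345 0.4391] yaw 0.0024 tilt [-0.  0. -1.]
```

>>> servo_tool(
  moves=[
    [[0.044,0.134,0,0.002,1],[0.044,0.134,0.05,0.002,1],[0.044,0.134,0.15,0.002,1],[0.044,0.134,0.25,0.002,1],[0.044,0.134,0.34,0.002,1],[0.044,0.134,0.4,0.002,1],[0.044,0.134,0.438,0.002,1],[0.044,0.134,0.438,0.002,1]],
  ],
)

```text
time_s: 11.78
eef_pos: [543.5, -192.2, 299.0]
eef_rot: [0.997, -0.082, -0.0, 0.0]
force: [-0.3, 0.8, -0.0]
finger_gap: 92.8
grasp_force: 0.0
```

```bash
python3 gp.py 57 -8 -5; python3 gp.py 35 -8 -5; python3 gp.py 18 -8 -5
```

```text
[ 543.8 -191.6  298.8]
t 11.78 pos [ 543.5 -192.2  299. ] ang -9.43 q7 -1.07 F [-0.3  0.8 -0. ] gap 92.8 ->  [ 0.0009 -0.0031  0.0008] yaw -0.0007 tilt [-0.  0. -1.]
[ 540.9 -209.4  286.2]
t 11.78 pos [ 543.5 -192.2  299. ] ang -9.43 q7 -1.07 F [-0.3  0.8 -0. ] gap 92.8 ->  [0.0011 0.087  0.0639] yaw -0.0007 tilt [-0.  0. -1.]
[ 538.6 -223.1  276.4]
t 11.78 pos [ 543.5 -192.2  299. ] ang -9.43 q7 -1.07 F [-0.3  0.8 -0. ] gap 92.8 ->  [0.0013 0.1566 0.1127] yaw -0.0007 tilt [-0.  0. -1.]
```

>>> servo_tool(
  moves=[
    [[0.001,0.04,0.03,0,1],[0.001,0.08,0.058,0,1],[0.001,0.1,0.073,0,1],[0.001,0.11,0.08,0,1],[0.001,0.12,0.087,0,1],[0.001,0.12,0.087,0,1]],
  ],
  newtons=40,
)

```text
time_s: 12.52
eef_pos: [540.1, -215.3, 282.3]
eef_rot: [0.997, -0.082, 0.0, -0.001]
force: [-0.4, 4.7, 8.5]
finger_gap: 92.3
grasp_force: 4.1
```

```bash
python3 gp.py 27 -8 -5; python3 gp.py 18 -8 -5
```

```text
[ 539.8 -215.8  281.6]
t 12.53 pos [ 540.1 -215.3  282.3] ang -9.42 q7 -1.01 F [-0.4  4.7  8.5] gap 92.3 ->  [-0.0012  0.0027  0.0037] yaw -0.0007 tilt [ 0.001  0.002 -1.   ]
[ 538.6 -223.1  276.4]
t 12.53 pos [ 540.1 -215.3  282.3] ang -9.42 q7 -1.01 F [-0.4  4.7  8.5] gap 92.3 ->  [-0.0011  0.0396  0.0294] yaw -0.0007 tilt [ 0.001  0.002 -1.   ]
```

>>> servo_tool(
  moves=[
    [[0,0.015,0.011,0,1],[0,0.03,0.021,0,1],[0,0.04,0.029,0,1],[0,0.045,0.033,0,1],[0,0.045,0.033,0,1]],
  ],
)

```text
time_s: 13.15
eef_pos: [539.1, -223.5, 276.1]
eef_rot: [0.997, -0.082, 0.001, -0.002]
force: [-0.5, 7.5, 11.1]
finger_gap: 93.0
grasp_force: 6.1
```

```bash
python3 gp.py 18 -8 -5; python3 - <<'E'
from h import *
p,d,m=shot("wrist"); cv2.imwrite("pics/wrist4.png",cv2.resize(p[150:350,180:480,::-1],(780,520)))
E
```

```text
[ 538.6 -223.1  276.4]
t 13.15 pos [ 539.1 -223.5  276.1] ang -9.39 q7 -0.99 F [-0.5  7.5 11.1] gap 93.0 ->  [-0.0024 -0.0015 -0.0015] yaw -0.0005 tilt [ 0.002  0.003 -1.   ]
```

View pics/wrist4.png

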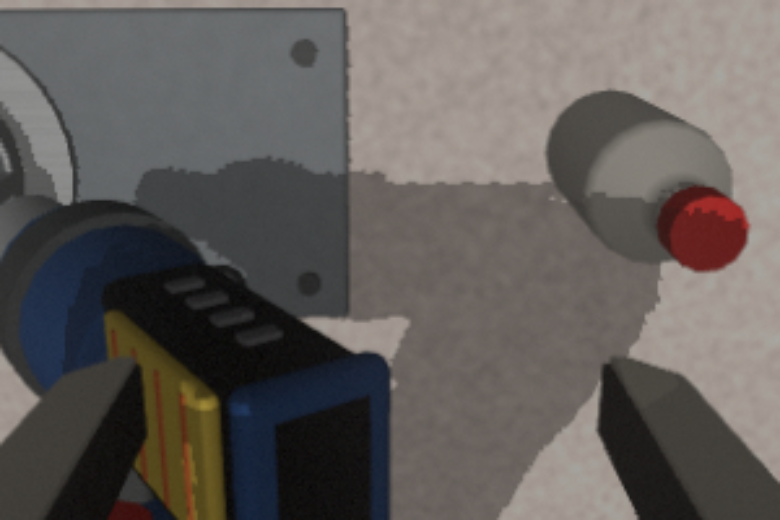

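The finger tip (140,380 in the crop) is on the paddle, which is pressed in towards the grip, and the other finger is clear behind. I'll push a little more to confirm it is home.

>>> servo_tool(
  moves=[
    [[0,0.006,0.004,0,1],[0,0.01,0.007,0,1],[0,0.01,0.007,0,1]],
  ],
)

```text
time_s: 13.58
eef_pos: [539.3, -223.8, 275.4]
eef_rot: [0.997, -0.081, 0.001, -0.003]
force: [-2.4, 10.8, 21.1]
finger_gap: 92.9
grasp_force: 10.9
```

```bash
python3 gp.py 18 -8 -5
```

```text
[ 538.6 -223.1  276.4]
t 13.57 pos [ 539.3 -223.8  275.4] ang -9.32 q7 -0.98 F [-2.4 10.8 21.1] gap 92.9 ->  [-0.0039 -0.0028 -0.0053] yaw -0.0001 tilt [ 0.002  0.006 -1.   ]
```

The force jumped to 24 N, so the trigger is home. Next I'll slide +y (tool -x) towards the button, with the extra push backed off.

>>> servo_tool(
  moves=[
    [[0,-0.007,-0.005,0,1],[-0.02,-0.007,-0.005,0,1],[-0.04,-0.007,-0.005,0,1],[-0.055,-0.007,-0.005,0,1],[-0.055,-0.007,-0.005,0,1]],
  ],
)

```text
time_s: 14.2
eef_pos: [529.9, -221.4, 275.7]
eef_rot: [0.997, -0.081, 0.002, -0.002]
force: [5.0, 8.3, 6.6]
finger_gap: 92.8
grasp_force: 5.8
```

```bash
python3 gp.py 18 14 -5
```

```text
[ 516.9 -219.5  276.4]
t 14.2 pos [ 529.9 -221.4  275.7] ang -9.35 q7 -0.99 F [5.  8.3 6.6] gap 92.8 ->  [-0.0654  0.0013 -0.0041] yaw -0.0003 tilt [ 0.004  0.003 -1.   ]
```

>>> servo_tool(
  moves=[
    [[-0.015,0.002,0.001,0,1],[-0.03,0.002,0.001,0,1],[-0.045,0.002,0.001,0,1],[-0.055,0.002,0.001,0,1],[-0.055,0.002,0.001,0,1]],
  ],
)

```text
time_s: 14.82
eef_pos: [519.9, -220.1, 275.7]
eef_rot: [0.997, -0.081, 0.003, -0.002]
force: [8.2, 9.3, 6.7]
finger_gap: 93.2
grasp_force: 7.2
```

```bash
python3 gp.py 18 14 -5
```

```text
[ 516.9 -219.5  276.4]
t 14.82 pos [ 519.9 -220.1  275.7] ang -9.35 q7 -0.99 F [8.2 9.3 6.7] gap 93.2 ->  [-0.0151 -0.0003 -0.004 ] yaw -0.0003 tilt [ 0.006  0.003 -1.   ]
```

The sideways force rose about 3 N, so the button is going in. A bit more to reach its end.

>>> servo_tool(
  moves=[
    [[-0.008,0.001,0.001,0,1],[-0.016,0.001,0.001,0,1],[-0.016,0.001,0.001,0,1]],
  ],
)

```text
time_s: 15.2
eef_pos: [517.2, -219.7, 275.6]
eef_rot: [0.997, -0.081, 0.003, -0.002]
force: [10.1, 8.5, 6.9]
finger_gap: 93.0
grasp_force: 7.3
```

```bash
python3 gp.py 18 14 -5
```

```text
[ 516.9 -219.5  276.4]
t 15.2 pos [ 517.2 -219.7  275.6] ang -9.34 q7 -0.99 F [10.1  8.5  6.9] gap 93.0 ->  [-0.0013 -0.0007 -0.0042] yaw -0.0002 tilt [ 0.007  0.003 -1.   ]
```

>>> servo_tool(
  moves=[
    [[-0.006,0.001,0.001,0,1],[-0.01,0.001,0.001,0,1],[-0.01,0.001,0.001,0,1]],
  ],
)

```text
time_s: 15.58
eef_pos: [516.5, -219.7, 275.6]
eef_rot: [0.997, -0.081, 0.004, -0.001]
force: [12.7, 9.2, 4.6]
finger_gap: 92.7
grasp_force: 9.6
```

```bash
python3 gp.py 18 14 -5;  python3 - <<'E'
from h import *
p,d,m=shot("scene"); cv2.imwrite("pics/scene5.png",cv2.resize(p[170:270,190:290,::-1],(600,600),interpolation=3))
E
```

```text
[ 516.9 -219.5  276.4]
t 15.57 pos [ 516.5 -219.7  275.6] ang -9.35 q7 -0.99 F [12.7  9.2  4.6] gap 92.7 ->  [ 0.0021 -0.0011 -0.004 ] yaw -0.0003 tilt [ 0.009  0.002 -1.   ]
```

The button stopped: 2 mm commanded gave 0.7 mm of motion and +2.6 N. Now I'll ease out along +x of the grip while keeping the button held.

>>> servo_tool(
  moves=[
    [[0,-0.01,-0.007,0,1],[0,-0.02,-0.014,0,1],[0,-0.03,-0.021,0,1],[0,-0.04,-0.028,0,1],[0,-0.05,-0.035,0,1],[0,-0.06,-0.042,0,1],[0,-0.06,-0.042,0,1]],
  ],
)

```text
time_s: 16.5
eef_pos: [517.1, -211.5, 283.8]
eef_rot: [0.997, -0.083, 0.004, 0.002]
force: [11.9, -3.8, -2.4]
finger_gap: 92.1
grasp_force: 5.9
```

```bash
python3 gp.py 28 14 -5
```

```text
[ 518.2 -211.5  282.2]
t 16.5 pos [ 517.1 -211.5  283.8] ang -9.48 q7 -1.02 F [11.9 -3.8 -2.4] gap 92.1 ->  [ 0.0053 -0.0013  0.0083] yaw -0.001 tilt [ 0.008 -0.004 -1.   ]
```

The trigger force has gone and only the button push remains. A little further out, then sideways off the button, then up and away.

>>> servo_tool(
  moves=[
    [[0,-0.01,-0.007,0,1],[0,-0.02,-0.014,0,1],[0.03,-0.02,-0.014,0,1],[0.08,-0.03,-0.02,0,1],[0.15,-0.06,-0.04,0,1],[0.15,-0.06,-0.2,0,1],[0.15,-0.06,-0.4,0,1],[0.15,-0.06,-0.5,0,1],[0.15,-0.06,-0.5,0,1]],
  ],
)

```text
time_s: 17.62
eef_pos: [545.9, -202.9, 383.8]
eef_rot: [0.997, -0.082, 0.001, 0.0]
force: [-0.8, 0.6, -0.4]
finger_gap: 92.9
grasp_force: 0.0
```

```bash
python3 - <<'E'
from h import *
p,d,m=shot("wrist"); cv2.imwrite("pics/wrist6.png",p[...,::-1]); np.savez("wrist3.npz",p=p,d=d,P=cloud(m,d))
E
python3 m5.py; python3 gp.py 57 -8 -5
```

```text
n [0.138 0.802 0.581] az 80.25792860962584 elev 35.49227461906733 inplane [-0.566 -0.417  0.711]
80.7 yellow 262 2/50/98% [[25.3, -23.2, -22.7], [27.3, -10.9, 23.8], [28.6, 8.1, 25.4]]
80.7 red 0 2/50/98% [nan, nan, nan]
  all pts max z [34.9 35.2 35.6]  y [-26.4  40.3]
82.0 yellow 262 2/50/98% [[25.1, -23.7, -22.4], [27.2, -11.2, 23.9], [28.5, 7.9, 25.5]]
82.0 red 0 2/50/98% [nan, nan, nan]
  all pts max z [34.9 35.3 35.7]  y [-26.2  40.2]
[ 543.8 -191.6  298.8]
t 17.68 pos [ 545.4 -202.6  382.6] ang -9.39 q7 -1.12 F [-0.8  0.7 -0.2] gap 92.7 ->  [-0.0169 -0.053   0.4189] yaw -0.0005 tilt [ 0.001  0.    -1.   ]
  return np.nanmean(a, axis, out=out, keepdims=keepdims)
```

View pics/wrist6.png

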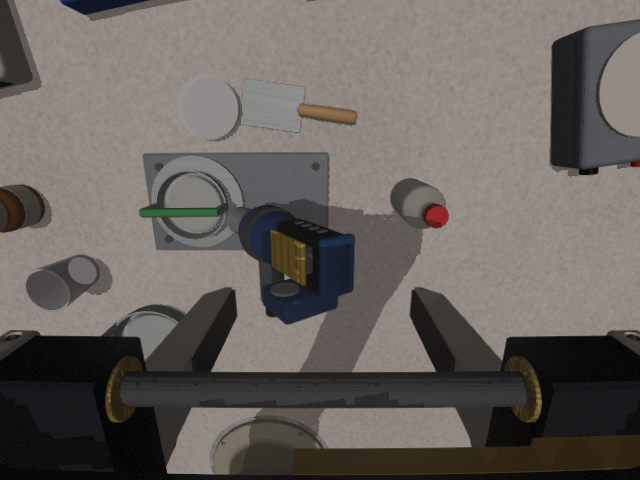

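The paddle face now sits at x ≈ 27.5 mm (about 7.5 mm of travel, on the catch). No red stands out of its ring at (285,290), and the basket is centred on the plate at (195,203). The hand is clear, so I'll hand it in.

```bash
python3 -c "
from cell import manip
print(manip.close_job())"
```

```text
the job is handed in; nothing more can be done
None
```

I handed the job in at about 18 s of the 58 s; no verdict was returned. The last picture shows the basket let go and centred on the drying plate, the trigger at about 7.5 mm on its catch, the lock-on button in and the hand clear. I squeezed the trigger by pushing with one open finger, not by closing both.

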